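# Free-run check of a spectrometer sample carousel

### The job

Do the free-run check on the sample carousel: set it turning at about one turn in six seconds, let go, and let it coast freely for a good six seconds while the open gripper follows round with the ball knob, centred on the ball to within 3 cm and close at its height, ready to catch it but touching nothing of the carousel. Then stop the carousel, leave it at rest with the ball knob in line with the index pointer, and let go. Never whirl it faster than one turn a second, and leave everything else on the bench where it stands.

Things in the scene. Friction and masses are not known exactly. Their poses are not given: they have to be found in the camera images.
- stand: Grey round loading stand fixed to the bench: base plate 300 mm across, 18 mm tall, with a bearing column in its middle. Origin on the bench surface, on the carousel's turning axis; z up. Its -x axis points from the axis to the index pointer.
- pointer_tip (a point): Tip of the index pointer, a flat horizontal steel wedge that points at the axis, carried over the disc's rim by an upright bracket of the stand. The tip is 138 mm from the axis and 89 mm above the bench; behind it the wedge widens to 40 mm; the bracket stands 170 to 182 mm from the axis, 40 mm wide, up to 92 mm above the bench.
- index_point (a point): Empty point of the stand in line with the pointer, 112 mm from the axis and 142 mm above the bench: here the ball knob's centre is when the knob is in line with the pointer.
- carousel: Aluminium disc, 300 mm across, 10 mm thick, level on the stand's bearing. Origin on the turning axis under the disc, 60 mm above the bench; its -x axis points to the ball knob. Turns without limit either way. Nominal 2.4 kg, inertia 0.027 kg m2, both 0.7 to 1.4 times that with the load; bearing drag 0.0012 N m plus 0.0012 N m per rad/s: from 1.05 rad/s it coasts down to 0.4-0.7 in 6 s.
- carousel_hub (a point): Top of the black centre cap of the carousel, 48 mm across, 98 mm above the bench. Round it, in a ring of 112 mm radius, stand nine steel cup holders (52 mm across, tops 100 mm above the bench, some with white sample cups fixed in them reaching 107 mm) and, at the tenth place, the ball knob, one every 36 degrees.
- knob (a point): Centre of the black ball knob by which the carousel is turned: ball 32 mm across that revolves on a 12 mm steel post like a crank handle, centre 112 mm from the axis and 142 mm above the bench. Neighbouring holders are 69 mm away, at most 107 mm tall. Followed while the TCP is within 30 mm of this point in plan and less than 60 mm above it. It runs from a finger that hits it: close slowly.
- cup_a: Bystander: loose white sample cup, 45 mm across, 34 mm tall, origin under its centre.
- cup_b: Bystander: loose white sample cup, 45 mm across, 34 mm tall, origin under its centre.
- holder: Bystander: loose steel cup holder ring, 52 mm across, 30 mm tall, origin under its centre.
- jar: Bystander: loose clear jar with white cap, 60 mm across, 85 mm tall, origin under its centre.
- die: Bystander: steel pellet die with a plunger, 68 mm across, 68 mm tall, origin under its centre.
- spatula: Bystander: narrow steel lab spatula lying flat, 170 mm long along its x axis, 14 mm wide, 5 mm thick, origin under its middle.
- film_roll: Bystander: upright roll of film, 76 mm across, 65 mm tall, origin under its centre.

How it is judged:
By the outcome, as a careful person would: the job done as asked, in the order asked, and still so for the second after the job is handed in, with the robot touching nothing.
It also fails if it takes over 67 s, if anything falls off the work surface, if the arm or the gripper's body presses on something with over 40 N, if the wrist force passes 120 N, or if a joint passes its speed limit or range.

### The arm

A 6-joint arm with a two-finger parallel gripper is mounted at the origin on the work surface. World frame = base frame: x ahead of the robot, y to its left, z up, the work surface at z = 0. Lengths are in m, angles in rad, forces in N, time in s.
With the tool pointing down it reaches from about 0.375 to 0.825 m from the base axis. Payload 5.5 kg.
Tool frame: the origin (TCP) lies between the finger pads, 19 mm behind the fingertips; this is the grasp point; x points along the fingers, y is the direction in which the jaws open and shut, and the axes are right-handed (so a half turn about x gives the same grasp; the last joint's range is limited). The gripper opens to 85 mm and grips with 20 to 120 N. Pads are 22 mm wide; open, the fingers measure 114 mm over their backs; the gripper's body (76 mm by 85 mm) begins 54 mm behind the grasp point. The pads swing forward as they close: fully open they stand 13 mm farther back than shut.
Start: joints at [-1.22, 0.314, -0.047, 1.21, 0, 1.571], TCP at [0.206, -0.563, 0.25] pointing down, gripper open.
Joint ranges: [-2.67, 2.67], [-0.69, 1.73], [-1.03, 1.25], [-2.08, 2.16], [-1.42, 1.45], [-3.14, 3.14]. Speed limits (rad/s): [2.39, 2.39, 3.01, 3.14, 3.14, 3.14].

### API

Orientations are given as a rotation vector (axis times angle).
In Python, from plant import ctrl, read_camera gives the robot as it stands.
- The arm moves only by the shell command python3 -m crank 'ROWS' [FORCE]. ROWS is a JSON object of lists of equal length, an entry for each row: "linear": the shift along the world's x, y, z each as a share of 0.3 m, from -1 to 1, a list of three; "dr": the turn, a rotation vector about the world's x, y, z each as a share of 180 degrees, from -1 to 1, a list of three; "gripper": the gripper command: -1 is fully open, 1 is shut, values between are in proportion. In form: {"linear": [[tx, ty, tz], ...], "dr": [[wx, wy, wz], ...], "gripper": [gripper, ...]}. A call has 1 to 5 rows; each row shifts and turns the pose as measured when the row begins; what a row does not reach is not made up. A row lasts 1/12 s, in which the tool goes at most 41.7 mm and 7.16 degrees, less where a joint would pass 70% of its speed; a pose out of reach is approached as far as the arm can. A call with a number of a shift or a turn outside -1 to 1 is refused whole. A call with a gripper value outside its range is refused whole. The fingers move at their own pace and stop on an object; FORCE is the grip in N (left out, the last holds). Time passes only in rows, so rows that do not move let the fingers close. It gives the time, the measured TCP pose, the force and the opening at its end, in the units of the state.
- ctrl.observe(): the state, without advancing time (a new reading comes with each control period).
- read_camera(name): name is "scene" or "top" or "wrist"; returns a dict with "pixels" (400x640x3 uint8, blue, green, red), "range_z" (400x640 float32, m along the optical axis (not along the pixel's ray), 0 where there is no reading), "fx", "fy", "cx", "cy" (pixels), "T" (4x4, takes a point from camera to world coordinates); the wrist camera has in their place "tool_from_camera" (4x4, takes a point from camera to tool coordinates, whose origin is the TCP and whose axes are the tool frame's). Camera axes: x right, y up, looking along -z (the intrinsics and any distortion apply to the point x, -y, -z); pixel columns grow to the right and rows downward; lengths in m; the calibration is good to about 2 mm. The wrist camera is an equidistant fisheye: a pixel r from the principal point sees the ray r / f radians off the axis. A picture is of the moment at which its call begins: read the wrist's pose just before it.
- ctrl.sign_off(): hands the job in, once; it reports no verdict.
The state is a dict: "time_s": time; "q": joint angles; "qd": joint speeds; "joint_efforts": joint torques, N m; "tcp_pos": TCP position; "tcp_rot": TCP orientation; "wrist_force": force on the tool from outside, world axes, zero at the start; "wrist_torque": the same for the moment, N m; "width": opening from 0.0 (shut) to 1.0 (fully open).
Only numpy, scipy, OpenCV 4.12 (cv2) and the standard library are available. Lean on these libraries where they do the work, as an engineer would, in place of code of your own. Each camera call takes 0.05 s, during which the arm holds its last target. There are 200 camera calls.

## Working session

There is one attempt and no reset: what is moved stays moved. The work goes in short steps, Python scripts to look and compute and a shell command to move; the robot and the scene stay as the last step left them, time stands still between calls to the robot, and variables do not carry over. Pictures are saved under pics/ and viewed, about 8 in all and at most 12, crops included, and the job is handed in when it is done.

```bash
ls; mkdir -p pics
python3 - <<'E'
from plant import ctrl, read_camera
import cv2,numpy as np
print({k:np.round(v,3) for k,v in ctrl.observe().items()})
for n in("scene","top"):
    c=read_camera(n); cv2.imwrite(f"pics/{n}0.png",c["pixels"]); np.savez(f"{n}0.npz",**c); print(n,c["fx"],c["cx"],c["cy"],c["T"].round(3).tolist())
E
```

```text
pics
{'time_s': np.float64(0.0), 'q': array([-1.22 ,  0.314, -0.048,  1.21 , -0.   ,  1.571]), 'qd': array([-0.001,  0.001,  0.   ,  0.   ,  0.001,  0.003]), 'joint_efforts': array([ 1.0000e-03, -5.3959e+01,  3.3975e+01,  1.9000e-02,  0.0000e+00,
        0.0000e+00]), 'tcp_pos': array([ 0.206, -0.563,  0.249]), 'tcp_rot': array([ 2.031,  0.362, -2.032]), 'wrist_force': array([ 0.065,  0.209, -0.58 ]), 'wrist_torque': array([ 0.016, -0.015,  0.028]), 'width': np.float64(1.0)}
scene 379.8310596760171 324.71887200984645 199.74190491376555 [[0.616, -0.5, 0.609, 1.246], [0.787, 0.412, -0.459, -0.544], [-0.021, 0.762, 0.648, 0.835], [0.0, 0.0, 0.0, 1.0]]
top 423.47888848559927 319.727086760711 203.4074708759315 [[-0.013, 0.988, -0.152, 0.422], [-1.0, -0.014, -0.005, -0.024], [-0.007, 0.152, 0.988, 1.156], [0.0, 0.0, 0.0, 1.0]]
```

View pics/top0.png

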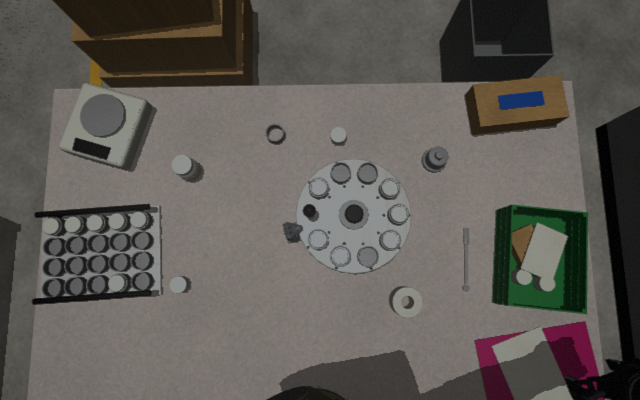

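View pics/scene0.png

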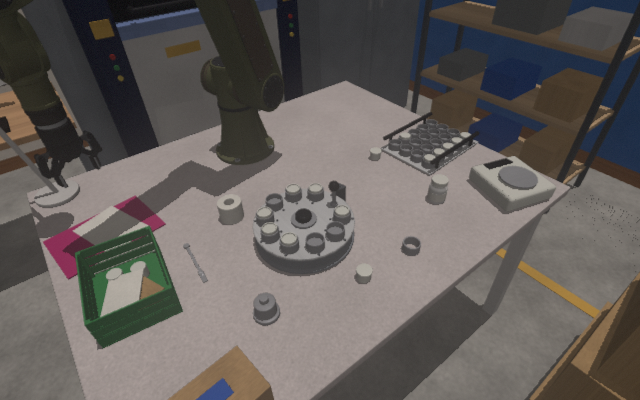

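Top view: hub (354,214), ball knob (309,212), pointer/bracket (292,232); image up is +x, left is +y. The scene view shows the knob at (334,187) in front of the bracket (340,192).

```bash
cat > h.py <<'E'
import numpy as np,cv2
from plant import ctrl, read_camera
def onplane(c,u,v,z):
    u=np.atleast_1d(u).astype(float);v=np.atleast_1d(v).astype(float)
    d=np.stack([(u-c["cx"])/c["fx"],-(v-c["cy"])/c["fy"],-np.ones_like(u)],-1)@c["T"][:3,:3].T
    o=c["T"][:3,3]; return o+d*((z-o[2])/d[:,2])[:,None]
def cloud(c):
    v,u=np.mgrid[:400,:640]; D=c["range_z"]
    p=np.stack([(u-c["cx"])/c["fx"]*D,-(v-c["cy"])/c["fy"]*D,-D],-1)@c["T"][:3,:3].T+c["T"][:3,3]
    return p
E
python3 - <<'E'
from h import *
for n in("top","scene"):
    c=dict(np.load(n+"0.npz")); P=cloud(c); g=c["pixels"].max(2); v,u=np.mgrid[:400,:640]
    ok=c["range_z"]>0
    # rim of disc: points z 60-78mm near the hub
    hub=onplane(c,*((354,214) if n=="top" else (304,216)),.098)[0]
    print(n,"hub guess",hub)
    near=ok&(np.hypot(P[...,0]-hub[0],P[...,1]-hub[1])<.2)
    m=near&(abs(P[...,2]-.07)<.008); m=cv2.morphologyEx(m.astype(np.uint8),cv2.MORPH_OPEN,np.ones((2,2)))
    cs=max(cv2.findContours(m,cv2.RETR_EXTERNAL,cv2.CHAIN_APPROX_NONE)[0],key=len)[:,0]
    h=cv2.convexHull(cs)[:,0]; q=onplane(c,h[:,0],h[:,1],.07)
    A=np.c_[2*q[:,:2],np.ones(len(q))]; s=np.linalg.lstsq(A,(q[:,:2]**2).sum(1),rcond=None)[0]
    print("disc",s[:2],np.sqrt(s[2]+s[0]**2+s[1]**2))
    # dark caps
    m=near&(P[...,2]>.085)&(g<60)
    N,L,S,C=cv2.connectedComponentsWithStats(m.astype(np.uint8))
    for i in range(1,N):
        if S[i,4]>15:
            z=np.median(P[L==i][:,2]);print(S[i],C[i].round(1),"z",z.round(3),[onplane(c,*C[i],zz)[0][:2].round(4) for zz in(.089,.098,.142)])
    m=near&(P[...,2]>.12); print("ball cl",P[m].mean(0).round(4),m.sum(), u[m].mean(),v[m].mean())
    # bracket: outside rim
    r=np.hypot(P[...,0]-s[0],P[...,1]-s[1]); m=ok&(r>.163)&(r<.19)&(P[...,2]>.075)&(P[...,2]<.1)
    print("bracket",P[m].mean(0).round(4),m.sum(),np.degrees(np.arctan2(P[m].mean(0)[1]-s[1],P[m].mean(0)[0]-s[0])))
E
```

```text
top hub guess [ 0.55697595 -0.10479163  0.098     ]
disc [ 0.55648129 -0.10654719] 0.1488359631578602
[335 163  13   4  17] [341.5 164.2] z 0.091 [array([ 0.6882, -0.0766]), array([ 0.6859, -0.0761]), array([ 0.675, -0.074])]
[303 205  13  12 119] [309.1 210.4] z 0.154 [array([0.569 , 0.0085]), array([0.5678, 0.0082]), array([0.5617, 0.0069])]
[345 205  18  19 266] [353.7 213.6] z 0.098 [array([ 0.5591, -0.1047]), array([ 0.558, -0.104]), array([ 0.5523, -0.1007])]
ball cl [0.5608 0.0073 0.1527] 135 308.7185185185185 210.15555555555557
bracket [0.5186 0.0627 0.0918] 136 102.61491071984406
scene hub guess [ 0.57225001 -0.11206437  0.098     ]
disc [ 0.5664352  -0.10871413] 0.1493966484728447
[330 182   9   9  66] [333.8 186. ] z 0.15 [array([0.5106, 0.0477]), array([0.5194, 0.0406]), array([0.5628, 0.0057])]
[296 209  15  13 152] [303.  215.3] z 0.097 [array([ 0.5599, -0.1074]), array([ 0.5681, -0.1127]), array([ 0.6086, -0.1384])]
ball cl [0.5665 0.0011 0.1467] 98 333.38775510204084 185.98979591836735
bracket [0.5304 0.0645 0.0885] 46 101.76720230931117
```

```bash
M='python3 -m crank'
python3 - <<'E'
from scipy.spatial.transform import Rotation as R
print(R.from_rotvec([2.031,.362,-2.032]).as_matrix().round(3))
E
python3 -m crank '{"linear":[[0.07,0.116,0],[0.07,0.116,0],[0.07,0.116,0],[0.07,0.116,0],[0.07,0.116,0]],"dr":[[0,0,0],[0,0,0],[0,0,0],[0,0,0],[0,0,0]],"gripper":[-1,-1,-1,-1,-1]}' 20
```

```text
[[-0.001  0.344 -0.939]
 [ 0.002 -0.939 -0.344]
 [-1.    -0.002  0.   ]]
time_s: 0.52
tcp_pos: [0.3086, -0.3887, 0.2453]
tcp_rot: [2.036, 0.351, -2.043]
wrist_force: [0.8, -0.0, -0.4]
width: 1.001
```

```bash
python3 -m crank '{"linear":[[0.07,0.11,0],[0.07,0.11,0],[0.07,0.11,0],[0.07,0.11,0],[0.07,0.11,0]],"dr":[[0,0,0.033],[0,0,0.033],[0,0,0.033],[0,0,0.033],[0,0,0.033]],"gripper":[-1,-1,-1,-1,-1]}'
python3 -m crank '{"linear":[[0.07,0.11,0],[0.07,0.11,0],[0.07,0.11,0],[0.07,0.11,0],[0.07,0.11,0]],"dr":[[0,0,0.033],[0,0,0.033],[0,0,0.033],[0,0,0.033],[0,0,0.033]],"gripper":[-1,-1,-1,-1,-1]}'
python3 - <<'E'
from h import *
s=ctrl.observe(); c=read_camera("wrist"); print({k:np.round(s[k],3) for k in("tcp_pos","tcp_rot","q","time_s")})
np.savez("w1.npz",**c); cv2.imwrite("pics/w1.png",c["pixels"]); print(c["fx"],c["cx"],c["cy"],c["tool_from_camera"].round(3).tolist())
c=read_camera("top"); cv2.imwrite("pics/t1.png",c["pixels"])
E
```

```text
time_s: 0.93
tcp_pos: [0.4152, -0.2139, 0.244]
tcp_rot: [1.697, 0.8, -1.706]
wrist_force: [-0.1, -0.9, -0.5]
width: 0.997
time_s: 1.35
tcp_pos: [0.5222, -0.0389, 0.2433]
tcp_rot: [1.313, 1.137, -1.326]
wrist_force: [0.7, -0.4, -0.1]
width: 0.996
{'tcp_pos': array([ 0.522, -0.039,  0.243]), 'tcp_rot': array([ 1.313,  1.137, -1.326]), 'q': array([-0.072,  0.179, -0.236,  1.163, -0.003,  1.648]), 'time_s': np.float64(1.35)}
309.70691628693146 321.51301553332905 196.76134037600602 [[-0.001, 0.316, -0.949, -0.125], [1.0, -0.0, -0.001, -0.0], [-0.001, -0.949, -0.316, -0.08], [0.0, 0.0, 0.0, 1.0]]
```

View pics/w1.png

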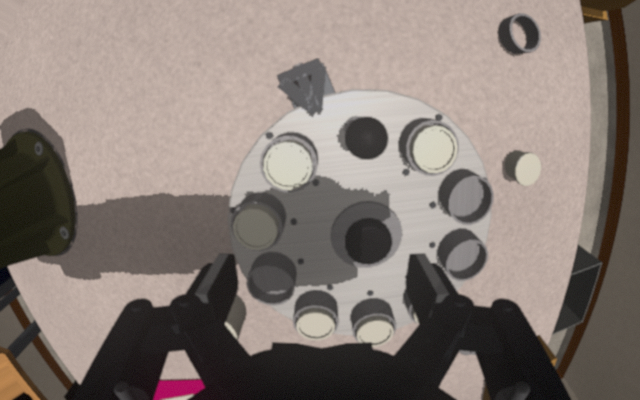

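View pics/t1.png

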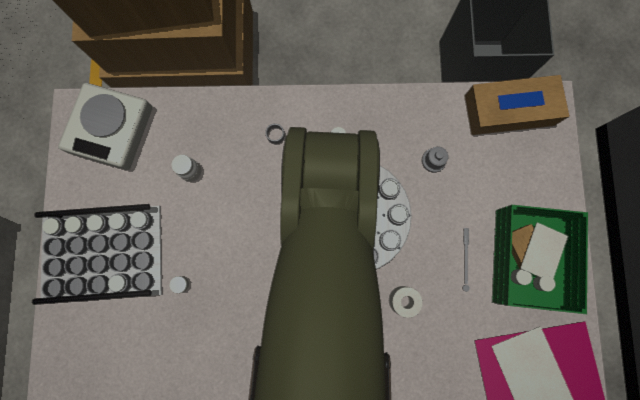

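Wrist view: ball (365,138), hub (368,240), pointer tip about (316,112); image right is +x, up is +y. The top camera is covered by the arm, so I'll follow with the wrist camera.

```bash
cat >> h.py <<'E'
from scipy.spatial.transform import Rotation as Rot
from scipy.optimize import least_squares
def wdirs(c):
    v,u=np.mgrid[:400,:640].astype(float); x=(u-c["cx"])/c["fx"]; y=(v-c["cy"])/c["fy"]
    t=np.hypot(x,y)+1e-9; return np.stack([np.sin(t)*x/t,-np.sin(t)*y/t,-np.cos(t)],-1),t
def wcloud(c,s):
    d,t=wdirs(c); D=c["range_z"]; p=d*(D/np.cos(t))[...,None]
    M=c["tool_from_camera"]; tl=p@M[:3,:3].T+M[:3,3]; R=Rot.from_rotvec(s["tcp_rot"]).as_matrix()
    w=tl@R.T+s["tcp_pos"]; ok=(D>0)&(t<1.3); o=R@M[:3,3]+s["tcp_pos"]; dw=d@M[:3,:3].T@R.T
    return w,tl,ok,o,dw
def ball(c,s,C):
    w,tl,ok,o,dw=wcloud(c,s); r=np.hypot(w[...,0]-C[0],w[...,1]-C[1])
    m=ok&(w[...,2]>.13)&(w[...,2]<.163)&(abs(r-.112)<.03)&((abs(tl[...,1])<.036)|(abs(tl[...,2])>.05))
    N,L,S,_=cv2.connectedComponentsWithStats(m.astype(np.uint8))
    if N<2: return None
    i=1+np.argmax(S[1:,4]); P=w[L==i]
    f=least_squares(lambda b:np.linalg.norm(P-[b[0],b[1],.142],axis=1)-.016,P.mean(0)[:2],loss="soft_l1",f_scale=.002)
    return f.x,len(P),np.sqrt(np.mean(f.fun**2)),P[:,2].max()
E
python3 - <<'E'
from h import *
c=dict(np.load("w1.npz")); s=dict(tcp_pos=np.array([.522,-.039,.243]),tcp_rot=np.array([1.313,1.137,-1.326]))
w,tl,ok,o,dw=wcloud(c,s)
def pl(m,z): d=dw[m]; return o+d*((z-o[2])/d[:,2])[:,None]
g=c["pixels"].max(2); v,u=np.mgrid[:400,:640]
r=np.hypot(w[...,0]-.557,w[...,1]+.105)
m=ok&(abs(w[...,2]-.07)<.008)&(r<.17)&(r>.13)
rr=[]; ang=np.arctan2(w[...,1]+.105,w[...,0]-.557)
P=w[m]; a=ang[m]; R_=r[m]
for k in np.arange(-3.1,3.1,.1):
    q=(abs(a-k)<.05)
    if q.sum()>15: j=np.argsort(R_[q])[-3]; rr.append(P[q][j])
q=np.array(rr); f=least_squares(lambda b:np.hypot(q[:,0]-b[0],q[:,1]-b[1])-.15,[.557,-.105],loss="soft_l1",f_scale=.002)
print("disc",f.x,len(q),f.fun.std()); C=f.x
m=ok&(g<60)&(abs(w[...,2]-.098)<.006)&(r<.03); print("hub",pl(m,.098).mean(0),w[m].mean(0),m.sum())
print("ball",ball(c,s,C))
for lo,hi in((.163,.19),(.136,.19)):
    m=ok&(abs(w[...,2]-.089)<.008)&(r>lo)&(r<hi)&(ang>1.6)&(ang<2.1); P=w[m]; p=P.mean(0); print("ptr",p,m.sum(),np.degrees(np.arctan2(p[1]-C[1],p[0]-C[0])))
    x=P-[C[0],C[1],0]; i=np.argmin(np.hypot(x[:,0],x[:,1])); print("tip",P[i],np.hypot(*x[i,:2]),np.degrees(np.arctan2(x[i,1],x[i,0])))
E
```

```text
disc [ 0.55864328 -0.10606274] 42 0.0033537313014418086
hub [ 0.5575322  -0.10220054  0.098     ] [ 0.55750493 -0.10206995  0.09819028] 1494
ball (array([0.56113098, 0.00623922]), 1301, np.float64(0.0006601419558387395), np.float64(0.1605458485435325))
ptr [0.51820264 0.06232725 0.09249916] 916 103.5044328239542
tip [0.53513858 0.05659757 0.09364683] 0.16434977874469403 98.22242648919182
ptr [0.52032339 0.05310057 0.09256031] 1746 103.5368085019442
tip [0.53090141 0.028563   0.09302306] 0.13745436548721832 101.64376257708031
```

```bash
python3 -m crank '{"linear":[[0.043,0.05,-0.06],[0.043,0.05,-0.08],[0.043,0.05,-0.1],[0,0,-0.03],[0,0,-0.01]],"dr":[[0,0,0.007],[0,0,0.007],[0,0,0.006],[0,0,0],[0,0,0]],"gripper":[-1,-1,-1,-1,-1]}'
cat > look.py <<'E'
from h import *
import sys
C=np.array([.558,-.1045])
s=ctrl.observe(); c=read_camera("wrist"); b=ball(c,s,C)
R=Rot.from_rotvec(s["tcp_rot"]).as_matrix(); p=s["tcp_pos"]
print("t",round(s["time_s"],2),"tcp",p.round(4),"jaw deg",np.degrees(np.arctan2(R[1,1],R[0,1])).round(1),"down",R[:,0].round(3),"F",s["wrist_force"].round(1),"w",round(float(s["width"]),3),"tcp r/ang",(np.hypot(*(p[:2]-C))).round(4),np.degrees(np.arctan2(*(p[:2]-C)[::-1])).round(1))
if b: d=b[0]-C; print("ball",b[0].round(4),"n",b[1],"rms",b[2].round(4),"r",np.hypot(*d).round(4),"ang",np.degrees(np.arctan2(d[1],d[0])).round(2),"ball-tcp",(b[0]-p[:2]).round(4))
cv2.imwrite("last.png",c["pixels"])
E
python3 look.py
```

```text
time_s: 1.87
tcp_pos: [0.5646, 0.0113, 0.1566]
tcp_rot: [1.264, 1.171, -1.273]
wrist_force: [0.6, 0.6, -0.9]
width: 1.001
t 1.87 tcp [0.5646 0.0113 0.1566] jaw deg -4.6 down [-0.004 -0.003 -1.   ] F [ 0.6  0.6 -0.9] w 1.001 tcp r/ang 0.116 86.8
ball [0.5615 0.0066] n 2896 rms 0.0007 r 0.1112 ang 88.18 ball-tcp [-0.003  -0.0047]
```

```bash
python3 -m crank '{"linear":[[-0.01,-0.016,-0.048],[0,0,0],[0,0,0],[0,0,0],[0,0,0]],"dr":[[0,0,0],[0,0,0],[0,0,0],[0,0,0],[0,0,0]],"gripper":[-0.8,-0.6,-0.4,-0.2,-0.1]}' 20
python3 -m crank '{"linear":[[0,0,0],[0,0,0],[0,0,0],[0,0,0],[0,0,0]],"dr":[[0,0,0],[0,0,0],[0,0,0],[0,0,0],[0,0,0]],"gripper":[0,0.05,0.1,0.15,0.2]}' 20
python3 look.py
python3 -m crank '{"linear":[[0,0,0],[0,0,0],[0,0,0],[0,0,0],[0,0,0]],"dr":[[0,0,0],[0,0,0],[0,0,0],[0,0,0],[0,0,0]],"gripper":[0.25,0.3,0.35,0.4,0.4]}' 20
python3 look.py
```

```text
time_s: 2.33
tcp_pos: [0.5605, 0.0028, 0.1461]
tcp_rot: [1.269, 1.166, -1.277]
wrist_force: [0.4, 0.3, 0.1]
width: 0.55
time_s: 2.75
tcp_pos: [0.5625, 0.0024, 0.1498]
tcp_rot: [1.273, 1.162, -1.273]
wrist_force: [-0.3, -0.3, 0.4]
width: 0.403
t 2.75 tcp [0.5625 0.0024 0.1498] jaw deg -5.1 down [ 0.003 -0.003 -1.   ] F [-0.3 -0.3  0.4] w 0.403 tcp r/ang 0.107 87.6
ball [0.5599 0.007 ] n 4273 rms 0.0041 r 0.1116 ang 89.03 ball-tcp [-0.0026  0.0047]
time_s: 3.22
tcp_pos: [0.5629, 0.0024, 0.15]
tcp_rot: [1.273, 1.161, -1.273]
wrist_force: [0.2, 0.3, 1.3]
width: 0.36
t 3.22 tcp [0.5629 0.0024 0.15  ] jaw deg -5.0 down [ 0.003 -0.004 -1.   ] F [0.2 0.3 1.3] w 0.36 tcp r/ang 0.107 87.4
ball [0.5633 0.0069] n 5104 rms 0.0056 r 0.1115 ang 87.29 ball-tcp [0.0004 0.0044]
```

```bash
cat > plan.py <<'E'
import numpy as np,sys
# plan.py ang d1,d2,... [corrx corry (m) spread over the rows] : prints linear x,y shares
a=float(sys.argv[1]); D=[float(x) for x in sys.argv[2].split(",")]
k=np.array([float(x) for x in sys.argv[3:5]] or [0,0])/len(D); out=[]
e=lambda t:.112*np.array([np.cos(np.radians(t)),np.sin(np.radians(t))])
for d in D: out.append(((e(a+d)-e(a)+k)/.3).round(4).tolist()); a+=d
for i in range(0,len(out),5): print(out[i:i+5])
print("end",a)
E
python3 plan.py 87.4 1,2,3,4,5,5,5,5,5,5
```

```text
[[-0.0065, 0.0002], [-0.013, 0.0001], [-0.0195, -0.0006], [-0.0259, -0.0025], [-0.0321, -0.0056]]
[[-0.0315, -0.0084], [-0.0306, -0.0111], [-0.0295, -0.0137], [-0.0282, -0.0162], [-0.0267, -0.0186]]
end 127.4
```

```bash
python3 -m crank '{"linear":[[-0.0065,0,-0.005],[-0.013,0,-0.005],[-0.0195,0,0],[-0.026,-0.0025,0],[-0.032,-0.0055,0]],"dr":[[0,0,0],[0,0,0],[0,0,0],[0,0,0],[0,0,0]],"gripper":[0.5,0.5,0.5,0.5,0.5]}' 20
python3 look.py
```

```text
time_s: 3.68
tcp_pos: [0.5376, 0.0006, 0.1499]
tcp_rot: [1.278, 1.156, -1.264]
wrist_force: [1.2, 0.1, 3.7]
width: 0.357
t 3.68 tcp [0.5376 0.0006 0.1499] jaw deg -5.0 down [ 0.013 -0.002 -1.   ] F [1.2 0.1 3.7] w 0.357 tcp r/ang 0.1071 101.0
ball [0.5381 0.0051] n 5111 rms 0.0056 r 0.1114 ang 100.3 ball-tcp [0.0005 0.0044]
```

```bash
python3 plan.py 100.3 5,5,5,5,5
```

```text
[[-0.0318, -0.0072], [-0.031, -0.01], [-0.03, -0.0126], [-0.0288, -0.0152], [-0.0274, -0.0176]]
end 125.3
```

```bash
python3 -m crank '{"linear":[[-0.032,-0.007,0],[-0.031,-0.01,0],[-0.03,-0.0125,0],[-0.029,-0.015,0],[-0.0275,-0.0175,0]],"dr":[[0,0,0],[0,0,0],[0,0,0],[0,0,0],[0,0,0]],"gripper":[0.5,0.5,0.5,0.5,0.5]}' 20
python3 - <<'E'
from h import *
s=ctrl.observe(); p=s["tcp_pos"][:2]+[.0005,.0044]-[.558,-.1045]; print(np.hypot(*p),np.degrees(np.arctan2(p[1],p[0])),s["wrist_force"])
E
for a in 118 120 122 124; do python3 plan.py $a 5,5,5,5,5,5,5,5,5,5; done
```

```text
time_s: 4.15
tcp_pos: [0.4867, -0.0229, 0.15]
tcp_rot: [1.272, 1.149, -1.269]
wrist_force: [5.6, -6.1, -2.7]
width: 0.356
0.11137017543244393 129.45004820388218 [ 5.63399347 -6.1186125  -2.74002187]
[[-0.0281, -0.0165], [-0.0265, -0.0189], [-0.0248, -0.0212], [-0.0228, -0.0232], [-0.0207, -0.0251]]
[[-0.0184, -0.0268], [-0.016, -0.0283], [-0.0135, -0.0296], [-0.0109, -0.0307], [-0.0082, -0.0315]]
end 168.0
[[-0.0275, -0.0175], [-0.0258, -0.0198], [-0.024, -0.022], [-0.022, -0.024], [-0.0198, -0.0258]]
[[-0.0175, -0.0275], [-0.015, -0.0289], [-0.0125, -0.0301], [-0.0098, -0.0311], [-0.007, -0.0318]]
end 170.0
[[-0.0268, -0.0184], [-0.0251, -0.0207], [-0.0232, -0.0228], [-0.0212, -0.0248], [-0.0189, -0.0265]]
[[-0.0165, -0.0281], [-0.014, -0.0294], [-0.0114, -0.0305], [-0.0087, -0.0314], [-0.0059, -0.032]]
end 172.0
[[-0.0262, -0.0194], [-0.0244, -0.0216], [-0.0224, -0.0236], [-0.0203, -0.0255], [-0.018, -0.0272]]
[[-0.0155, -0.0286], [-0.013, -0.0299], [-0.0103, -0.0309], [-0.0076, -0.0317], [-0.0048, -0.0322]]
end 174.0
```

```bash
python3 plan.py 129.5 4.8,4.8,4.8
```

```text
[[-0.0233, -0.0209], [-0.0214, -0.0228], [-0.0195, -0.0245]]
end 143.90000000000003
```

```bash
python3 -m crank '{"linear":[[-0.0235,-0.021,0],[-0.0215,-0.023,0],[-0.0195,-0.0245,0]],"dr":[[0,0,0],[0,0,0],[0,0,0]],"gripper":[0.5,0.5,0.5]}' 20
python3 - <<'E'
from h import *
s=ctrl.observe(); p=s["tcp_pos"][:2]+[.0005,.0044]-[.558,-.1045]; print(s["time_s"],np.hypot(*p),np.degrees(np.arctan2(p[1],p[0])),s["wrist_force"])
E
for a in 143 144 145 146; do python3 plan.py $a 4.8,4.8,4.8,4.8,4.8; done
```

```text
time_s: 4.4
tcp_pos: [0.4655, -0.0462, 0.1501]
tcp_rot: [1.272, 1.145, -1.269]
wrist_force: [5.8, -4.3, -4.4]
width: 0.352
4.4 0.11134839450365557 145.7167772410886 [ 5.84555365 -4.30992061 -4.39610742]
[[-0.0178, -0.0257], [-0.0155, -0.0271], [-0.0132, -0.0283], [-0.0108, -0.0293], [-0.0083, -0.0301]]
end 167.00000000000006
[[-0.0173, -0.026], [-0.0151, -0.0274], [-0.0127, -0.0286], [-0.0103, -0.0295], [-0.0078, -0.0303]]
end 168.00000000000006
[[-0.0168, -0.0263], [-0.0146, -0.0277], [-0.0122, -0.0288], [-0.0098, -0.0297], [-0.0072, -0.0304]]
end 169.00000000000006
[[-0.0164, -0.0266], [-0.0141, -0.0279], [-0.0117, -0.029], [-0.0092, -0.0299], [-0.0067, -0.0305]]
end 170.00000000000006
```

```bash
python3 plan.py 145.7 4.4,4.4,4.4,4.4,4.4
```

```text
[[-0.0152, -0.0243], [-0.0133, -0.0254], [-0.0113, -0.0263], [-0.0093, -0.0271], [-0.0072, -0.0277]]
end 167.70000000000002
```

```bash
python3 -m crank '{"linear":[[-0.015,-0.0245,0],[-0.0135,-0.0255,0],[-0.0115,-0.0265,0],[-0.0075,-0.027,0],[-0.006,-0.028,0]],"dr":[[0,0,0],[0,0,0],[0,0,0],[0,0,0],[0,0,0]],"gripper":[0.5,0.5,-1,-1,-1]}' 20
python3 look.py
```

```text
time_s: 4.82
tcp_pos: [0.4454, -0.088, 0.1496]
tcp_rot: [1.274, 1.149, -1.268]
wrist_force: [0.5, -0.1, 0.3]
width: 0.772
t 4.82 tcp [ 0.4454 -0.088   0.1496] jaw deg -5.1 down [ 0.013 -0.009 -1.   ] F [ 0.5 -0.1  0.3] w 0.772 tcp r/ang 0.1138 171.6
ball [ 0.4483 -0.0865] n 3251 rms 0.0008 r 0.1111 ang 170.7 ball-tcp [0.0029 0.0014]
```

```bash
cat > follow.py <<'E'
# looks (unless 'seed'), logs ball angle, plans N rows to follow it; gain g scales the steady part
from h import *
import sys,json,os
C=np.array([.558,-.1045]); N=int(sys.argv[1]); g=float(sys.argv[2]); dz=float(sys.argv[3])
s=ctrl.observe(); c=read_camera("wrist"); b=ball(c,s,C); p=s["tcp_pos"]; s2=ctrl.observe()
L=json.load(open("log.json")); d=b[0]-C; a=np.degrees(np.arctan2(d[1],d[0])); a+=360*round((L[-1][1]+L[-1][2]*(s["time_s"]-L[-1][0])-a)/360)
t=float(s["time_s"]); T=np.array([l[:2] for l in L if t-l[0]<1.6]+[[t,a]])
x=T[:,0]-t; acc=-4.8; y=T[:,1]-.5*acc*x**2
w=np.polyfit(x,y,1)[0] if len(T)>1 else 60.
L.append([t,float(a),float(w)]); json.dump(L,open("log.json","w"))
print("t",round(t,2),"ang",a.round(2),"w deg/s",round(w,1),"n,rms",b[1],b[2].round(4),"r",np.hypot(*d).round(4),"ball-tcp",(b[0]-p[:2]).round(4),"z",p[2].round(4),"F",np.abs(s["wrist_force"]).max().round(1),"width",s["width"].round(2))
e=lambda q:C+.112*np.array([np.cos(np.radians(q)),np.sin(np.radians(q))])
th=lambda tt:a+w*(tt-t)+.5*acc*(tt-t)**2
t0=float(s2["time_s"]); err=e(th(t0))-s2["tcp_pos"][:2]; out=[]
for i in range(N):
    st=(e(th(t0+(i+1)/12))-e(th(t0+i/12)))*g+(err/4 if i<4 else 0)
    out.append([*(st/.3).round(4).tolist(),round(dz/N/.3,4)])
for i in range(0,N,5): print(out[i:i+5])
print("err0",err.round(4),"t0",round(t0,3),"end ang",th(t0+N/12).round(1))
E
echo '[[4.40,145.7,60],[4.82,170.7,59.5]]' > log.json
python3 - <<'E'
from h import *
C=np.array([.558,-.1045]);s=ctrl.observe();t0=float(s["time_s"]);print(t0,s["tcp_pos"])
e=lambda q:C+.112*np.array([np.cos(np.radians(q)),np.sin(np.radians(q))])
th=lambda t:170.7+59.5*(t-4.82); err=e(th(t0))-s["tcp_pos"][:2]; print(err)
for i in range(5): print(((e(th(t0+(i+1)/12))-e(th(t0+i/12)))*.95/.3+(err/4/.3 if i<4 else 0)).round(4))
E
```

```text
4.8667 [ 0.44507275 -0.089217    0.14950507]
[ 0.00165194 -0.00256277]
[-0.0008 -0.0327]
[ 0.0019 -0.0328]
[ 0.0045 -0.0327]
[ 0.0071 -0.0323]
[ 0.0083 -0.0295]
```

```bash
python3 -m crank '{"linear":[[-0.001,-0.035,0.02],[0.002,-0.033,0.02],[0.0045,-0.0325,0.015],[0.007,-0.032,0.01],[0.0085,-0.0295,0]],"dr":[[0,0,0],[0,0,0],[0,0,0],[0,0,0],[0,0,0]],"gripper":[-1,-1,-1,-1,-1]}' 20
python3 follow.py 5 0.95 0
```

```text
time_s: 5.28
tcp_pos: [0.4499, -0.1401, 0.1697]
tcp_rot: [1.274, 1.153, -1.27]
wrist_force: [0.5, 0.1, 0.6]
width: 1.0Traceback (most recent call last):
  File "follow.py", line 11, in <module>
    print("t",round(t,2),"ang",a.round(2),"w deg/s",round(w,1),"n,rms",b[1],b[2].round(4),"r",np.hypot(*d).round(4),"ball-tcp",(b[0]-p[:2]).round(4),"z",p[2].round(4),"F",np.abs(s["wrist_force"]).max().round(1),"width",s["width"].round(2))
                                                                                                                                                                                                                           ^^^^^^^^^^^^^^^^
AttributeError: 'float' object has no attribute 'round'
```

```bash
sed -i 's/s\["width"\].round(2)/round(float(s["width"]),2)/; s/np.abs(s\["wrist_force"\]).max().round(1)/round(float(np.abs(s["wrist_force"]).max()),1)/' follow.py
python3 follow.py 5 0.95 0; cat log.json
```

```text
t 5.33 ang 201.13 w deg/s 57.3 n,rms 2566 0.0008 r 0.1116 ball-tcp [ 0.0032 -0.0033] z 0.1695 F 1.1 width 1.0
[[0.0176, -0.0343, 0.0], [0.0196, -0.0329, 0.0], [0.0215, -0.0315, 0.0], [0.0232, -0.0299, 0.0], [0.0201, -0.0201, 0.0]]
err0 [ 0.0055 -0.0096] t0 5.383 end ang 227.3
[[4.4, 145.7, 60], [4.82, 170.7, 59.5], [5.2833, 198.24304146569767, 57.38167409150378], [5.3333, 201.1305182381013, 57.25004111574649]]
```

```bash
python3 -m crank '{"linear":[[0.019,-0.036,0],[0.02,-0.033,0],[0.0215,-0.0315,0],[0.023,-0.03,0],[0.02,-0.02,0]],"dr":[[0,0,0],[0,0,0],[0,0,0],[0,0,0],[0,0,0]],"gripper":[-1,-1,-1,-1,-1]}' 20
python3 follow.py 10 0.95 0
```

```text
time_s: 5.8
tcp_pos: [0.4829, -0.1884, 0.168]
tcp_rot: [1.274, 1.156, -1.271]
wrist_force: [-0.4, 0.3, -0.6]
width: 1.0
t 5.8 ang 227.59 w deg/s 55.2 n,rms 2658 0.0008 r 0.1121 ball-tcp [-0.0004  0.0012] z 0.168 F 0.6 width 1.0
[[0.0244, -0.0183, 0.0], [0.0256, -0.0164, 0.0], [0.0265, -0.0144, 0.0], [0.0273, -0.0123, 0.0], [0.0259, -0.0091, 0.0]]
[[0.0263, -0.007, 0.0], [0.0266, -0.005, 0.0], [0.0266, -0.0029, 0.0], [0.0266, -0.0009, 0.0], [0.0264, 0.0011, 0.0]]
err0 [ 0.0024 -0.0014] t0 5.85 end ang 274.5
```

```bash
python3 -m crank '{"linear":[[0.026,-0.0195,0.002],[0.0255,-0.0165,0.002],[0.0265,-0.0145,0.002],[0.0275,-0.0125,0],[0.026,-0.009,0]],"dr":[[0,0,0],[0,0,0],[0,0,0],[0,0,0],[0,0,0]],"gripper":[-1,-1,-1,-1,-1]}' 20
python3 follow.py 10 0.95 0
```

```text
time_s: 6.27
tcp_pos: [0.5258, -0.2126, 0.1691]
tcp_rot: [1.275, 1.156, -1.273]
wrist_force: [0.4, 0.7, 1.0]
width: 1.0
t 6.27 ang 253.12 w deg/s 53.5 n,rms 2627 0.0008 r 0.1126 ball-tcp [-0.0005  0.0003] z 0.1691 F 1.0 width 1.0
[[0.0293, -0.0057, 0.0], [0.0295, -0.0036, 0.0], [0.0294, -0.0016, 0.0], [0.0293, 0.0005, 0.0], [0.0264, 0.0025, 0.0]]
[[0.0259, 0.0044, 0.0], [0.0253, 0.0063, 0.0], [0.0246, 0.0081, 0.0], [0.0238, 0.0098, 0.0], [0.0228, 0.0113, 0.0]]
err0 [ 0.0031 -0.    ] t0 6.317 end ang 298.5
```

```bash
python3 -m crank '{"linear":[[0.03,-0.006,0.002],[0.0295,-0.0035,0.002],[0.0295,-0.0015,0],[0.0295,0.0005,0],[0.0265,0.0025,0]],"dr":[[0,0,0],[0,0,0],[0,0,0],[0,0,0],[0,0,0]],"gripper":[-1,-1,-1,-1,-1]}' 20
python3 -m crank '{"linear":[[0.026,0.0045,0],[0.0255,0.0065,0],[0.0245,0.008,0],[0.024,0.01,0],[0.023,0.0115,0]],"dr":[[0,0,0],[0,0,0],[0,0,0],[0,0,0],[0,0,0]],"gripper":[-1,-1,-1,-1,-1]}' 20
python3 follow.py 10 0.95 0
```

```text
time_s: 6.73
tcp_pos: [0.5735, -0.215, 0.17]
tcp_rot: [1.275, 1.157, -1.272]
wrist_force: [-0.4, -0.1, -0.2]
width: 0.999
time_s: 7.15
tcp_pos: [0.6146, -0.2013, 0.1697]
tcp_rot: [1.275, 1.158, -1.272]
wrist_force: [0.6, 0.1, 0.9]
width: 1.002
t 7.15 ang 298.97 w deg/s 49.7 n,rms 2562 0.0008 r 0.1131 ball-tcp [-0.0018 -0.0021] z 0.1697 F 0.9 width 1.0
[[0.0216, 0.0144, 0.0], [0.0204, 0.0158, 0.0], [0.0191, 0.017, 0.0], [0.0177, 0.0181, 0.0], [0.0159, 0.0187, 0.0]]
[[0.0145, 0.0196, 0.0], [0.013, 0.0204, 0.0], [0.0115, 0.021, 0.0], [0.0099, 0.0215, 0.0], [0.0084, 0.022, 0.0]]
err0 [0.0005 0.0005] t0 7.2 end ang 341.0
```

```bash
python3 -m crank '{"linear":[[0.023,0.0145,0],[0.0205,0.016,0],[0.019,0.017,0],[0.0175,0.018,0],[0.016,0.0185,0]],"dr":[[0,0,0],[0,0,0],[0,0,0],[0,0,0],[0,0,0]],"gripper":[-1,-1,-1,-1,-1]}' 20
python3 -m crank '{"linear":[[0.0145,0.0195,0],[0.013,0.0205,0],[0.0115,0.021,0],[0.01,0.0215,0],[0.0085,0.022,0]],"dr":[[0,0,0],[0,0,0],[0,0,0],[0,0,0],[0,0,0]],"gripper":[-1,-1,-1,-1,-1]}' 20
python3 follow.py 10 0.95 0
```

```text
time_s: 7.62
tcp_pos: [0.6469, -0.1731, 0.1696]
tcp_rot: [1.275, 1.158, -1.271]
wrist_force: [0.4, -0.6, 0.0]
width: 0.996
time_s: 8.03
tcp_pos: [0.6663, -0.138, 0.1695]
tcp_rot: [1.275, 1.158, -1.271]
wrist_force: [0.3, 0.1, -1.1]
width: 0.997
t 8.03 ang 341.85 w deg/s 46.4 n,rms 2594 0.0008 r 0.113 ball-tcp [-0.0009 -0.0017] z 0.1695 F 1.1 width 1.0
[[0.0049, 0.0243, 0.0], [0.0033, 0.0244, 0.0], [0.0018, 0.0244, 0.0], [0.0002, 0.0243, 0.0], [-0.0005, 0.0229, 0.0]]
[[-0.0019, 0.0226, 0.0], [-0.0033, 0.0222, 0.0], [-0.0047, 0.0218, 0.0], [-0.006, 0.0212, 0.0], [-0.0072, 0.0206, 0.0]]
err0 [-0.001   0.0015] t0 8.083 end ang 381.0
```

```bash
python3 -m crank '{"linear":[[0.005,0.026,0],[0.0035,0.0245,0],[0.002,0.0245,0],[0,0.0245,0],[-0.0005,0.023,0]],"dr":[[0,0,0],[0,0,0],[0,0,0],[0,0,0],[0,0,0]],"gripper":[-1,-1,-1,-1,-1]}' 20
python3 -m crank '{"linear":[[-0.002,0.0225,0],[-0.0035,0.022,0],[-0.0045,0.022,0],[-0.006,0.021,0],[-0.007,0.0205,0]],"dr":[[0,0,0],[0,0,0],[0,0,0],[0,0,0],[0,0,0]],"gripper":[-1,-1,-1,-1,-1]}' 20
python3 follow.py 10 0.95 0
```

```text
time_s: 8.5
tcp_pos: [0.6697, -0.0969, 0.1695]
tcp_rot: [1.275, 1.159, -1.271]
wrist_force: [-0.2, -0.4, -0.8]
width: 1.0
time_s: 8.92
tcp_pos: [0.6621, -0.0605, 0.1697]
tcp_rot: [1.275, 1.159, -1.27]
wrist_force: [-0.2, -0.2, 0.2]
width: 0.999
t 8.92 ang 382.18 w deg/s 43.5 n,rms 2587 0.0008 r 0.1124 ball-tcp [ 0.     -0.0015] z 0.1697 F 0.2 width 1.0
[[-0.0111, 0.0207, 0.0], [-0.0122, 0.0199, 0.0], [-0.0132, 0.019, 0.0], [-0.0142, 0.0181, 0.0], [-0.0138, 0.0163, 0.0]]
[[-0.0146, 0.0153, 0.0], [-0.0154, 0.0143, 0.0], [-0.016, 0.0132, 0.0], [-0.0166, 0.0121, 0.0], [-0.0171, 0.0111, 0.0]]
err0 [-0.0015  0.001 ] t0 8.967 end ang 418.8
```

```bash
python3 -m crank '{"linear":[[-0.0115,0.0215,0],[-0.012,0.02,0],[-0.013,0.019,0],[-0.014,0.018,0],[-0.014,0.0165,0]],"dr":[[0,0,0.017],[0,0,0.017],[0,0,0.017],[0,0,0.017],[0,0,0.017]],"gripper":[-1,-1,-1,-1,-1]}' 20
python3 -m crank '{"linear":[[-0.0145,0.0155,0],[-0.0155,0.0145,0],[-0.016,0.013,0],[-0.0165,0.012,0],[-0.017,0.011,0]],"dr":[[0,0,0.017],[0,0,0.017],[0,0,0.017],[0,0,0.017],[0,0,0.017]],"gripper":[-1,-1,-1,-1,-1]}' 20
python3 follow.py 10 0.95 0
```

```text
time_s: 9.38
tcp_pos: [0.6414, -0.0296, 0.1698]
tcp_rot: [1.07, 1.286, -1.064]
wrist_force: [0.3, 0.5, 0.7]
width: 0.998
time_s: 9.8
tcp_pos: [0.616, -0.0085, 0.17]
tcp_rot: [0.858, 1.389, -0.851]
wrist_force: [-0.1, -0.4, 0.4]
width: 0.997
t 9.8 ang 420.15 w deg/s 40.9 n,rms 2602 0.0008 r 0.1116 ball-tcp [-0.0025  0.0008] z 0.17 F 0.4 width 1.0
[[-0.0227, 0.0113, 0.0], [-0.023, 0.0101, 0.0], [-0.0232, 0.0089, 0.0], [-0.0234, 0.0077, 0.0], [-0.0195, 0.0045, 0.0]]
[[-0.0195, 0.0033, 0.0], [-0.0195, 0.0022, 0.0], [-0.0194, 0.0011, 0.0], [-0.0192, 0.0001, 0.0], [-0.019, -0.0009, 0.0]]
err0 [-0.0048  0.0025] t0 9.85 end ang 454.4
```

```bash
python3 -m crank '{"linear":[[-0.0235,0.012,0],[-0.023,0.01,0],[-0.023,0.009,0],[-0.0235,0.0075,0],[-0.0195,0.0045,0]],"dr":[[0,0,0],[0,0,0],[0,0,0],[0,0,0],[0,0,0]],"gripper":[-1,-1,-1,-1,-1]}' 20
python3 -m crank '{"linear":[[-0.0195,0.0035,0],[-0.0195,0.002,0],[-0.0195,0.001,0],[-0.019,0,0],[-0.019,-0.001,0]],"dr":[[0,0,0],[0,0,0],[0,0,0],[0,0,0],[0,0,0]],"gripper":[-1,-1,-1,-1,-1]}' 20
python3 follow.py 10 0.95 0
```

```text
time_s: 10.27
tcp_pos: [0.579, 0.0056, 0.1701]
tcp_rot: [0.86, 1.388, -0.853]
wrist_force: [0.1, 0.0, -0.5]
width: 1.001
time_s: 10.68
tcp_pos: [0.5465, 0.0077, 0.1704]
tcp_rot: [0.861, 1.388, -0.854]
wrist_force: [-0.1, -0.0, -0.2]
width: 1.0
t 10.68 ang 455.64 w deg/s 38.1 n,rms 2561 0.0008 r 0.1111 ball-tcp [ 0.0006 -0.0016] z 0.1704 F 0.2 width 1.0
[[-0.0208, -0.0039, 0.0], [-0.0204, -0.0049, 0.0], [-0.0199, -0.0059, 0.0], [-0.0195, -0.0068, 0.0], [-0.0173, -0.0068, 0.0]]
[[-0.0167, -0.0076, 0.0], [-0.0161, -0.0083, 0.0], [-0.0155, -0.009, 0.0], [-0.0149, -0.0097, 0.0], [-0.0142, -0.0103, 0.0]]
err0 [-0.0019 -0.001 ] t0 10.733 end ang 487.4
```

```bash
python3 -m crank '{"linear":[[-0.022,-0.004,0],[-0.0205,-0.005,0],[-0.02,-0.006,0],[-0.0195,-0.007,0],[-0.0175,-0.007,0]],"dr":[[0,0,0],[0,0,0],[0,0,0],[0,0,0],[0,0,0]],"gripper":[-1,-1,-1,-1,-1]}' 20
python3 -m crank '{"linear":[[-0.0165,-0.0075,0],[-0.016,-0.0085,-0.015],[-0.0155,-0.009,-0.02],[-0.015,-0.0095,-0.025],[-0.014,-0.0105,-0.02]],"dr":[[0,0,0],[0,0,0],[0,0,0],[0,0,0],[0,0,0]],"gripper":[-1,-1,-1,-1,-1]}' 20
python3 follow.py 10 0.95 0
```

```text
time_s: 11.15
tcp_pos: [0.5132, -0.0019, 0.1704]
tcp_rot: [0.861, 1.388, -0.854]
wrist_force: [-0.4, -0.2, 0.8]
width: 0.997
time_s: 11.57
tcp_pos: [0.4882, -0.017, 0.1457]
tcp_rot: [0.862, 1.386, -0.853]
wrist_force: [0.2, -0.0, 0.3]
width: 0.996
t 11.57 ang 488.67 w deg/s 35.3 n,rms 3359 0.0008 r 0.111 ball-tcp [ 0.0004 -0.0008] z 0.1457 F 0.3 width 1.0
[[-0.0143, -0.0135, 0.0], [-0.0135, -0.014, 0.0], [-0.0127, -0.0145, 0.0], [-0.012, -0.0149, 0.0], [-0.0103, -0.0137, 0.0]]
[[-0.0095, -0.014, 0.0], [-0.0087, -0.0143, 0.0], [-0.0079, -0.0145, 0.0], [-0.0071, -0.0147, 0.0], [-0.0064, -0.0148, 0.0]]
err0 [-0.0011 -0.0018] t0 11.617 end ang 518.0
```

```bash
python3 -m crank '{"linear":[[-0.015,-0.0145,0],[-0.0135,-0.014,0],[-0.0125,-0.0145,0],[-0.012,-0.015,0],[-0.0105,-0.0135,0]],"dr":[[0,0,0],[0,0,0],[0,0,0],[0,0,0],[0,0,0]],"gripper":[-0.7,-0.4,-0.2,-0.05,0.05]}' 20
python3 -m crank '{"linear":[[-0.0095,-0.014,0],[-0.0085,-0.0145,0],[-0.008,-0.0145,0],[-0.007,-0.0145,0],[-0.0065,-0.0135,0]],"dr":[[0,0,0],[0,0,0],[0,0,0],[0,0,0],[0,0,0]],"gripper":[0.12,0.2,0.3,0.4,0.5]}' 20
python3 look.py
```

```text
time_s: 12.03
tcp_pos: [0.4652, -0.0407, 0.1431]
tcp_rot: [0.86, 1.39, -0.856]
wrist_force: [-0.7, -0.7, 0.4]
width: 0.479
time_s: 12.45
tcp_pos: [0.453, -0.065, 0.1439]
tcp_rot: [0.86, 1.386, -0.855]
wrist_force: [2.3, -2.2, -4.2]
width: 0.358
t 12.45 tcp [ 0.453  -0.065   0.1439] jaw deg 26.8 down [ 0.008 -0.002 -1.   ] F [ 2.3 -2.2 -4.2] w 0.358 tcp r/ang 0.1122 159.4
ball [ 0.4527 -0.0654] n 5625 rms 0.0059 r 0.1124 ang 159.62 ball-tcp [-0.0003 -0.0004]
```

```bash
python3 -m crank '{"linear":[[0,0,0],[0,0,0]],"dr":[[0,0,0],[0,0,0]],"gripper":[0.5,0.5]}' 20
python3 - <<'E'
from h import *
s=ctrl.observe(); p=s["tcp_pos"][:2]-[.558,-.1045]; print(s["time_s"],np.hypot(*p),np.degrees(np.arctan2(p[1],p[0])),s["wrist_force"])
E
python3 plan.py 160 -1,-2,-3,-4,-4,-4,-4,-4,-4,-4,-4,-4,-3,-2,-1
```

```text
time_s: 12.67
tcp_pos: [0.4525, -0.0666, 0.1439]
tcp_rot: [0.861, 1.385, -0.858]
wrist_force: [-0.0, -1.4, -1.1]
width: 0.358
12.6667 0.11209342741493104 160.23937244651697 [-0.0071646  -1.38216124 -1.08340889]
[[0.0023, 0.0061], [0.0049, 0.0121], [0.0081, 0.0178], [0.0122, 0.023], [0.0138, 0.0221]]
[[0.0153, 0.0211], [0.0167, 0.02], [0.0181, 0.0187], [0.0194, 0.0174], [0.0205, 0.016]]
[[0.0216, 0.0146], [0.0226, 0.013], [0.0175, 0.0087], [0.0119, 0.0053], [0.006, 0.0025]]
end 112.0
```

```bash
python3 -m crank '{"linear":[[0.0025,0.006,0],[0.005,0.012,0],[0.008,0.018,0],[0.012,0.023,0],[0.014,0.022,0]],"dr":[[0,0,0],[0,0,0],[0,0,0],[0,0,0],[0,0,0]],"gripper":[0.5,0.5,0.5,0.5,0.5]}' 20
python3 -m crank '{"linear":[[0.0155,0.021,0],[0.0165,0.02,0],[0.018,0.0185,0],[0.0195,0.0175,0],[0.0205,0.016,0]],"dr":[[0,0,0],[0,0,0],[0,0,0],[0,0,0],[0,0,0]],"gripper":[0.5,0.5,0.5,0.5,0.5]}' 20
python3 -m crank '{"linear":[[0.0215,0.0145,0],[0.018,0.01,0],[0.012,0.006,0],[0,0,0],[0,0,0]],"dr":[[0,0,0],[0,0,0],[0,0,0],[0,0,0],[0,0,0]],"gripper":[0.5,0.5,0.5,0.5,0.5]}' 20
python3 look.py
```

```text
time_s: 13.08
tcp_pos: [0.4655, -0.0407, 0.1439]
tcp_rot: [0.862, 1.385, -0.859]
wrist_force: [2.8, -0.4, -2.2]
width: 0.362
time_s: 13.5
tcp_pos: [0.4973, -0.0094, 0.1439]
tcp_rot: [0.858, 1.382, -0.858]
wrist_force: [4.1, -5.0, -3.5]
width: 0.354
time_s: 13.92
tcp_pos: [0.5175, 0.0009, 0.1439]
tcp_rot: [0.855, 1.379, -0.858]
wrist_force: [0.1, -3.0, 0.9]
width: 0.354
t 13.92 tcp [0.5175 0.0009 0.1439] jaw deg 26.7 down [ 0.012 -0.01  -1.   ] F [ 0.1 -3.   0.9] w 0.354 tcp r/ang 0.1129 111.0
ball [5.171e-01 4.000e-04] n 5614 rms 0.0059 r 0.1126 ang 111.28 ball-tcp [-0.0004 -0.0005]
```

```bash
python3 -m crank '{"linear":[[0.015,0.004,0],[0.017,0.004,0],[0.012,0.002,0],[0,0,0],[0,0,0]],"dr":[[0,0,0],[0,0,0],[0,0,0],[0,0,0],[0,0,0]],"gripper":[0.5,0.5,0.5,0.5,0.5]}' 20
python3 - <<'E'
from h import *
s=ctrl.observe(); c=read_camera("wrist"); np.savez("w2.npz",**c); cv2.imwrite("pics/w2.png",c["pixels"]); print(s["tcp_pos"])
w,tl,ok,o,dw=wcloud(c,s); C=np.array([.5584,-.1055]); r=np.hypot(w[...,0]-C[0],w[...,1]-C[1]); a=np.degrees(np.arctan2(w[...,1]-C[1],w[...,0]-C[0]))
m=ok&(abs(w[...,2]-.09)<.008)&(r>.136)&(r<.19)&(abs(a-103)<16); 
for lo in(.136,.145,.155,.165,.175):
    q=m&(r>lo)&(r<lo+.01); print(lo,q.sum(),a[q].min().round(1),a[q].max().round(1),((a[q].min()+a[q].max())/2).round(2),a[q].mean().round(2))
g=c["pixels"].max(2); m=ok&(abs(w[...,2]-.098)<.006)&(r<.03)&(g<60); print("hub",w[m].mean(0),m.sum())
E
```

```text
time_s: 14.38
tcp_pos: [0.5305, 0.005, 0.1439]
tcp_rot: [0.857, 1.382, -0.858]
wrist_force: [0.1, -2.8, 1.7]
width: 0.355
[0.53048449 0.00502155 0.14386801]
0.136 379 99.9 107.1 103.51 103.47
0.145 658 98.6 108.6 103.59 103.5
0.155 977 96.9 110.1 103.47 103.5
0.165 1217 95.7 111.0 103.31 103.5
0.175 941 96.9 110.0 103.41 103.57
hub [ 0.55590458 -0.08504689  0.09597664] 365
```

View pics/w2.png

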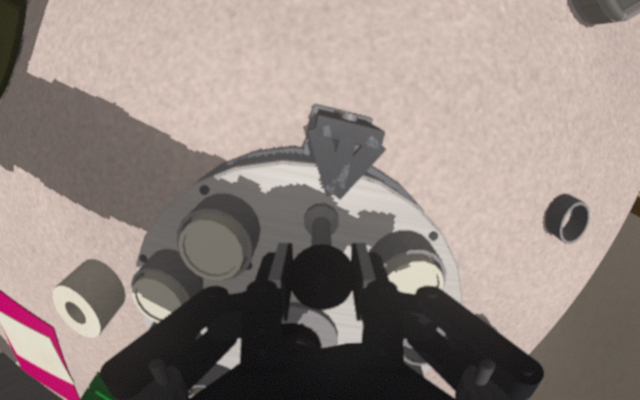

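The wrist view shows the ball at (320,275) between the fingers and the pointer tip at (338,195). The ball is about 0.9° past the line, so I'll nudge it, settle it and release gently.

```bash
python3 -m crank '{"linear":[[0.006,0,0],[0,0,0],[0,0,0],[0,0,0],[0,0,0]],"dr":[[0,0,0],[0,0,0],[0,0,0],[0,0,0],[0,0,0]],"gripper":[0.5,0.5,0.5,0.5,0.5]}' 20
python3 -m crank '{"linear":[[0,0,0],[0,0,0],[0,0,0],[0,0,0],[0,0,0]],"dr":[[0,0,0],[0,0,0],[0,0,0],[0,0,0],[0,0,0]],"gripper":[0.4,0.3,0.25,0.2,0.15]}' 20
python3 -m crank '{"linear":[[0,0,0],[0,0,0],[0,0,0],[0,0,0],[0,0,0]],"dr":[[0,0,0],[0,0,0],[0,0,0],[0,0,0],[0,0,0]],"gripper":[0.05,-0.1,-0.3,-0.7,-1]}' 20
sed -i 's/C=np.array(\[.558,-.1045\])/C=np.array([.5584,-.1055])/' look.py
python3 look.py
```

```text
time_s: 14.85
tcp_pos: [0.5317, 0.0053, 0.1439]
tcp_rot: [0.858, 1.383, -0.858]
wrist_force: [-0.7, -0.6, 0.1]
width: 0.358
time_s: 15.27
tcp_pos: [0.531, 0.006, 0.1438]
tcp_rot: [0.859, 1.385, -0.857]
wrist_force: [0.2, 0.2, 0.7]
width: 0.425
time_s: 15.68
tcp_pos: [0.5309, 0.0066, 0.1438]
tcp_rot: [0.859, 1.386, -0.856]
wrist_force: [-0.4, -0.6, -0.1]
width: 0.902
t 15.68 tcp [0.5309 0.0066 0.1438] jaw deg 26.8 down [ 0.008 -0.003 -1.   ] F [-0.4 -0.6 -0.1] w 0.902 tcp r/ang 0.1154 103.8
ball [0.5317 0.0034] n 3380 rms 0.0008 r 0.1122 ang 103.78 ball-tcp [ 0.0008 -0.0032]
```

```bash
python3 -m crank '{"linear":[[0,0,0.02],[0,0,0.05],[0,0,0.1],[0,0,0.1],[0,0,0.1]],"dr":[[0,0,0],[0,0,0],[0,0,0],[0,0,0],[0,0,0]],"gripper":[-1,-1,-1,-1,-1]}' 20
python3 look.py
python3 -m crank '{"linear":[[0,0,0],[0,0,0],[0,0,0],[0,0,0],[0,0,0]],"dr":[[0,0,0],[0,0,0],[0,0,0],[0,0,0],[0,0,0]],"gripper":[-1,-1,-1,-1,-1]}' 20
python3 look.py; cp last.png pics/w3.png
python3 - <<'E'
from h import *
s=ctrl.observe(); c=read_camera("wrist"); w,tl,ok,o,dw=wcloud(c,s); C=np.array([.5584,-.1055])
r=np.hypot(w[...,0]-C[0],w[...,1]-C[1]); a=np.degrees(np.arctan2(w[...,1]-C[1],w[...,0]-C[0]))
for lo in(.14,.15,.165):
    q=ok&(abs(w[...,2]-.09)<.008)&(r>lo)&(r<lo+.01)&(abs(a-103)<16); print(lo,q.sum(),((a[q].min()+a[q].max())/2).round(2),a[q].mean().round(2))
g=c["pixels"].max(2); m=ok&(abs(w[...,2]-.098)<.005)&(r<.03)&(g<60); print("hub",w[m].mean(0).round(4),m.sum())
E
```

```text
time_s: 16.15
tcp_pos: [0.5248, 0.0065, 0.2525]
tcp_rot: [0.854, 1.399, -0.864]
wrist_force: [0.5, 0.8, -1.1]
width: 1.002
t 16.15 tcp [0.5248 0.0065 0.2525] jaw deg 26.8 down [-0.006 -0.003 -1.   ] F [ 0.5  0.8 -1.1] w 1.002 tcp r/ang 0.117 106.7
ball [0.5317 0.0033] n 1222 rms 0.0008 r 0.112 ang 103.78 ball-tcp [ 0.007  -0.0033]
time_s: 16.62
tcp_pos: [0.529, 0.0066, 0.2616]
tcp_rot: [0.859, 1.387, -0.856]
wrist_force: [-1.0, 0.1, 0.5]
width: 0.997
t 16.62 tcp [0.529  0.0066 0.2616] jaw deg 26.8 down [ 0.008 -0.003 -1.   ] F [-1.   0.1  0.5] w 0.997 tcp r/ang 0.1159 104.7
ball [0.5318 0.0032] n 1146 rms 0.0008 r 0.1119 ang 103.76 ball-tcp [ 0.0028 -0.0033]
0.14 198 103.41 103.46
0.15 309 103.37 103.4
0.165 444 103.42 103.5
hub [ 0.5572 -0.1013  0.0984] 1094
```

View pics/w3.png

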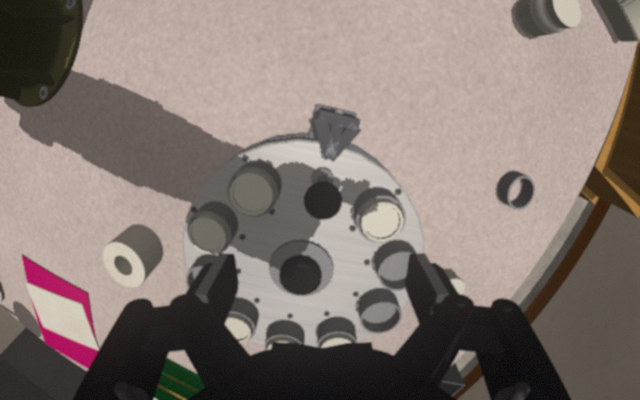

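The ball is at rest within about 0.3° of the pointer, and the gripper is clear above it: ball (322,200), pointer tip (333,158), hub (301,268).

```bash
python3 -c "
from plant import ctrl
print(ctrl.sign_off())"
```

```text
the job is handed in; nothing more can be done
None
```

The free-run check is done and handed in at about 17 s of the 67 s allowed.

- **Spin-up:** I gripped the ball knob and turned the carousel counter-clockwise. It briefly reached about 1.13 rad/s, and I released it at about 1.04 rad/s, or one turn in six seconds.
- **Coast:** It ran free for about 7 s, from about 4.7 s to about 11.9 s. Speed fell from about 60 to 35 deg/s.
- **Following:** The open gripper stayed within about 5 mm of the ball in plan in every camera check, with a brief lag of about 11 mm on one repeated look. It stayed up to 28 mm above the ball's centre. Force readings showed noise only, about 1 N.
- **Catch and stop:** I lowered the gripper and closed it slowly while still following, stopped the carousel about 57° past the pointer, and turned it back to the pointer.

**Last checks:** The ball was at 103.8° and the pointer at 103.4–103.5°, so it is in line within about 0.3° (under 1 mm at the ball). It did not move over two looks 0.5 s apart. The gripper is open, about 12 cm above the ball, and touching nothing. I did not measure the loose items again after the run, but the fingers stayed above their tops throughout.

**Disagreement:** My estimates of the carousel's axis differed by a few mm (hub and disc fits; the scene camera by about 10 mm). I used the ball's own circle instead, which adds at most about 0.2° to the alignment figure.

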